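Pin the spice rack's handle and hold the rack open at the mark

ROBOT

A 7-joint arm with a two-finger parallel gripper is mounted at the origin on the work surface. World frame = base frame: x ahead of the robot, y to its left, z up, the work surface at z = 0. Lengths are in m, angles in rad, forces in N, time in s.
With the tool pointing down it reaches from about 0.4 to 0.875 m from the base axis. Payload 6.5 kg.
Tool frame: the origin (TCP) lies between the finger pads; the fingertips stand 14 mm ahead of it and the grasp point (between the pads) lies 5 mm behind it; z points along the fingers, y is the line along which they close (so a half turn about z gives the same grasp; the last joint's range is limited). The gripper opens to 85 mm and grips with 20 to 120 N. Pads are 22 mm wide; open, the fingers measure 114 mm over their backs; the gripper's body (76 mm by 85 mm) begins 54 mm behind the grasp point. The pads swing forward as they close: fully open they stand 13 mm farther back than shut.
Start: joints at [1.134, 0.536, -0.004, 1.538, 0.003, 1.067, -0.071], TCP at [0.236, -0.606, 0.245] pointing down, gripper open.
Joint ranges: [-2.7, 2.7], [-0.37, 2.16], [-1.27, 1.26], [0.24, 2.4], [-1.31, 4.45], [0.19, 1.91], [-2.76, 2.76]. Speed limits (rad/s): [2.39, 2.39, 3.14, 3.14, 3.14, 3.14, 3.14].

INTERFACE

Orientations are given as a unit quaternion [w, x, y, z].
In Python, from cell import status, eyes, job, models gives the robot as it stands.
- The arm moves only by the shell command python3 -m creep 'ROWS' [FORCE]. ROWS is JSON, a list that holds one entry, the list of rows, each a list of 7 numbers: the shift along the world's x, y, z scaled (see below), then the turn, a rotation vector about the world's x, y, z scaled (see below), then the finger opening in mm, from 0 to 85.4. In form: [[[tx, ty, tz, ax, ay, az, fingers], ...]]. A call has 1 to 10 rows; each row is the pose to reach, as a shift and turn from the pose commanded when the call began; what a row does not reach only later rows make up. The controller multiplies each number of a shift by 500 mm and each number of a turn by 1.5 rad. A row lasts 1/10 s, in which the tool goes at most 50 mm and 8.59 degrees, less where a joint would pass 70% of its speed; a pose out of reach is approached as far as the arm can. A call with a number of a shift or a turn outside -1 to 1 is refused whole. A call with a gripper value outside its range is refused whole. The fingers move at their own pace and stop on an object; FORCE is the grip in N (left out, the last holds). Time passes only in rows, so rows that repeat a pose let the fingers close. It gives the time, the measured TCP pose, the force, the opening and the grip force at its end, in the units of the state.
- status.get_obs(): the state, without advancing time (a new reading comes with each control period).
- eyes.camera(name): name is "scene" or "top"; returns a dict with "image" (420x560x3 uint8, blue, green, red), "camera_matrix" (3x3 intrinsics, pixels), "origin" and "attitude" of the camera in the world. Camera axes: x right, y down, z forward; pixel columns grow to the right and rows downward; lengths in m; the calibration is good to about 2 mm. A picture is of the moment at which its call begins. There is no depth.
- job.hand_in(): hands the job in; it is judged then, once.
Trained networks look in the newest picture that a camera, given by its name, has taken for a name from the list of things; names that differ only in an ending like _2 or _b are one class to them, and where a whole thing is asked for, a point or a joint stands for the part that bears it (a point fixed in the world has none). Each returns a list of dicts, best first, with "conf" (0 to 1); they miss things now and then, are a little off and sometimes report something else, mostly with a low value. They report only what shows in the picture. A call takes as long as a camera call.
- models.search_frame(camera, thing): "centre" ([column, row] in pixels, amid what is visible of it).
The state is a dict: "time_s": time; "joint_positions": joint angles; "joint_velocities": joint speeds; "tau": joint torques, N m; "position": TCP position; "tool_rot": TCP orientation; "contact_force": force on the tool from outside, world axes, zero at the start; "torque": the same for the moment, N m; "width": finger opening in m; "grip_force": force on a finger pad.
Only numpy, scipy, OpenCV 4.12 (cv2) and the standard library are available. Lean on these libraries where they do the work, as an engineer would, in place of code of your own. Each camera call takes 0.05 s, during which the arm holds its last target. There are 200 camera calls.

TASK

The spice rack on the worktop springs shut by itself and its pull handle has come uncoupled: take the loose pin with the orange head from its wooden rest and push it all the way down through the lined-up holes of the rack's fork and the handle's tongue. Then pull the rack open by its steel handle bar until the black pointer stands within the width of the red marker clip, and finish still holding the handle there, so that the jars can be refilled. Leave the red clip and the other things on the worktop where they are.

Things in the scene. Friction and masses are not known exactly. Their poses are not given: they have to be found in the camera images.
- rack: Fixed base of the spice rack: aluminium plate with two low rails, 440 (x) x 150 (y) mm, rails 28 mm high. Origin on the worktop at its middle, right below the pin holes while carriage and handle are home. Its -x axis is the direction of pulling open. A 50 mm high end stop closes the +x end. A white strip for the red clip runs along its -y edge, to y = -101 mm.
- carriage: Sliding tray with six jars (tops 104 mm high, x = 60 to 200 mm) and in front a dark steel fork: two 44 x 44 x 10 mm plates, undersides 24 and 48 mm high, each with a vertical 14 mm hole (2 mm chamfer). Opens along the rack's -x up to 140 mm; frame equals the rack's when shut, as at the start. A spring shuts it: 3.6 N when shut plus 0.6 N per 10 mm of opening.
- fork_hole (a point): Centre of the mouth of the hole in the fork's upper plate, 58 mm above the worktop; axes as the rack.
- pointer (a point): Middle of the black pointer, a 3 mm wide, 34 mm long finger sticking out of the carriage's -y side, at 60 mm x, -88 mm y, 40 mm height of the carriage's frame; axes as the rack.
- drawbar: The handle's sliding part, on the same rails, free along the rack's -x up to 160 mm (1.5 N friction, no spring). A brass tongue, height 36 to 46 mm, lies between the fork's plates; its vertical 14 mm hole is in line with the fork's at the start (home). Without the pin it does not move the carriage. Frame equals the rack's when home.
- tongue_hole (a point): Centre of the upper mouth of the hole in the brass tongue, 46 mm above the worktop; axes as the rack.
- grip (a point): Middle of the steel handle bar of the drawbar: a 16 mm thick, 124 mm long round bar lying along the rack's y axis, centre 95 mm above the worktop and 110 mm from the pin holes towards the rack's -x. It stands on two posts 100 mm apart; between them 43 mm of free height lies below it.
- mark (a point): Top of the red marker clip (16 mm wide along the rack's x, 22 x 28 mm), 36 mm above the worktop on the strip along the rack's -y edge. The clip sits tight, 60 to 100 mm from the shut pointer towards the rack's -x; the pointer passes 2 mm above it. Axes as the rack.
- pin: Loose steel pin, upright: shaft 10 mm thick, 44 mm long, lowest 8 mm tapered to 5 mm; above it an orange cylinder head 24 mm in diameter, 26 mm high (about 70 g). Origin at the lower tip, z up towards the head. Starts standing on the worktop in the hole of the rest. Fully down in the fork the head rests on the upper plate, the tip 14 mm above the worktop.
- pin_rest: Fixed wooden block 56 x 56 x 34 mm with a 12 mm through hole in the middle in which the pin stands. Origin under its middle.
- mill: Dark wooden pepper mill, 54 mm across, 136 mm high, a bystander. Origin under its middle.
- mug: Blue mug, 80 mm across, 90 mm high, a bystander. Origin under its middle.
- jam: Amber jar with white cap, 66 mm across, 100 mm high, a bystander. Origin under its middle.
- screwdriver: Screwdriver lying on the worktop, about 200 mm long, a bystander. Its x axis runs from handle to tip.
- oil: Green oil bottle, 60 mm across, 210 mm high, a bystander. Origin under its middle.

How it is judged:
By the outcome, as a careful person would: the job done as asked, in the order asked, and still so for the second after the job is handed in, while the arm keeps its last pose, push and grip.
It also fails if it takes over 64 s, if anything falls off the work surface, if the arm or the gripper's body presses on something with over 40 N, if the wrist force passes 120 N, or if a joint passes its speed limit or range.

## Working session

There is one attempt and no reset: what is moved stays moved. The work goes in short steps, Python scripts to look and compute and a shell command to move; the robot and the scene stay as the last step left them, time stands still between calls to the robot, and variables do not carry over. Pictures are saved under pics/ and viewed, at most 13 in all, crops included, and the job is handed in when it is done.

```bash
mkdir -p pics; ls; cat > h.py <<'E'
import numpy as np, cv2
from cell import status, eyes, job, models
from scipy.spatial.transform import Rotation as R
def rot(a):
    a=np.array(a,float)
    return a if a.shape==(3,3) else R.from_quat(np.r_[a[1:],a[0]]).as_matrix()
def ray(c,px):
    d=rot(c["attitude"])@np.linalg.inv(np.array(c["camera_matrix"]))@np.array([px[0],px[1],1.])
    return np.array(c["origin"]),d
def atz(c,px,z):
    o,d=ray(c,px); return o+d*(z-o[2])/d[2]
def proj(c,p):
    q=np.array(c["camera_matrix"])@rot(c["attitude"]).T@(np.array(p)-np.array(c["origin"])); return q[:2]/q[2]
E
python3 - <<'E'
from h import *
o=status.get_obs()
print({k:np.round(v,3).tolist() for k,v in o.items()})
for n in("scene","top"):
    c=eyes.camera(n); cv2.imwrite(f"pics/{n}0.png",c["image"]); print(n,c["origin"],c["attitude"],c["camera_matrix"])
    for t in "rack fork_hole pointer tongue_hole grip mark pin pin_rest mill mug jam screwdriver oil".split():
        r=models.search_frame(n,t); print(t,[(np.round(x["centre"],1).tolist(),round(x["conf"],2)) for x in r[:2]])
E
```

```text
pics
{'time_s': 0.0, 'joint_positions': [1.134, 0.537, -0.004, 1.539, 0.003, 1.067, -0.071], 'joint_velocities': [-0.0, 0.0, -0.0, 0.0, 0.001, -0.001, 0.0], 'tau': [-0.001, -58.343, 1.048, -25.911, 0.012, 0.01, 0.0], 'position': [0.235, -0.605, 0.244], 'tool_rot': [-0.001, 0.983, 0.184, -0.0], 'contact_force': [0.249, 0.415, 0.237], 'torque': [-0.027, -0.044, -0.035], 'grip_force': 0.0, 'width': 0.085}
scene [ 1.35436898 -0.63390664  0.89674143] [-0.3812807   0.82007746  0.38229886 -0.18959318] [[381.42258043   0.         277.40872254]
 [  0.         381.42258043 212.7571351 ]
 [  0.           0.           1.        ]]
rack [([304.1, 202.9], 0.73)]
fork_hole [([319.2, 179.7], 0.86)]
pointer [([319.4, 180.7], 0.65)]
tongue_hole [([289.9, 204.6], 0.55), ([373.0, 144.4], 0.31)]
grip [([289.1, 211.0], 0.67), ([317.6, 175.4], 0.66)]
mark [([321.8, 211.3], 0.47)]
pin [([201.3, 230.6], 0.39), ([291.2, 207.4], 0.25)]
pin_rest [([200.6, 240.2], 0.55)]
mill [([270.5, 278.9], 0.66)]
mug [([137.8, 258.0], 0.66)]
jam [([202.4, 287.2], 0.94), ([321.6, 179.4], 0.75)]
screwdriver []
oil [([374.1, 146.3], 0.91)]
top [0.34129585 0.01777967 1.66920498] [ 0.05902085 -0.69857389  0.71050968 -0.06072113] [[450.24492115   0.         283.44557132]
 [  0.         450.24492115 209.11284855]
 [  0.           0.           1.        ]]
rack [([244.3, 233.9], 0.6)]
fork_hole [([214.3, 241.8], 0.58)]
pointer [([217.1, 241.8], 0.7)]
tongue_hole [([275.2, 227.8], 0.96), ([340.5, 168.7], 0.35)]
grip [([273.8, 229.2], 0.9)]
mark []
pin [([360.6, 250.4], 0.41), ([340.4, 168.1], 0.34)]
pin_rest [([245.9, 230.9], 0.68), ([358.1, 251.9], 0.49)]
mill [([336.4, 167.9], 0.81)]
mug [([419.0, 262.2], 0.92)]
jam [([390.2, 196.4], 0.57)]
screwdriver [([418.5, 224.5], 0.72)]
oil [([132.2, 238.1], 0.75), ([218.5, 242.7], 0.35)]
```

```bash
python3 - <<'E'
import cv2
a=cv2.imread("pics/top0.png");cv2.imwrite("pics/top0c.png",cv2.resize(a[120:320,130:430],(800,533),interpolation=cv2.INTER_CUBIC))
a=cv2.imread("pics/scene0.png");cv2.imwrite("pics/scene0c.png",cv2.resize(a[110:320,120:400],(800,600),interpolation=cv2.INTER_CUBIC))
E
```

```text
(no output)
```

View pics/top0c.png

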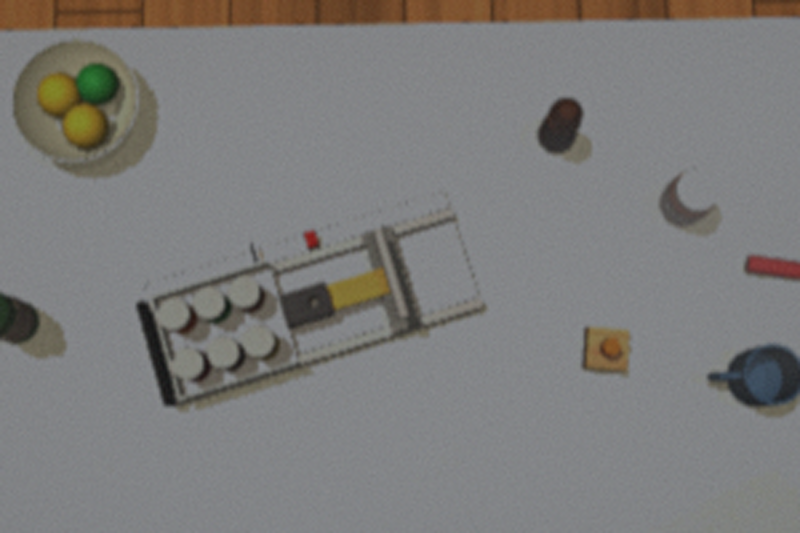

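View pics/scene0c.png

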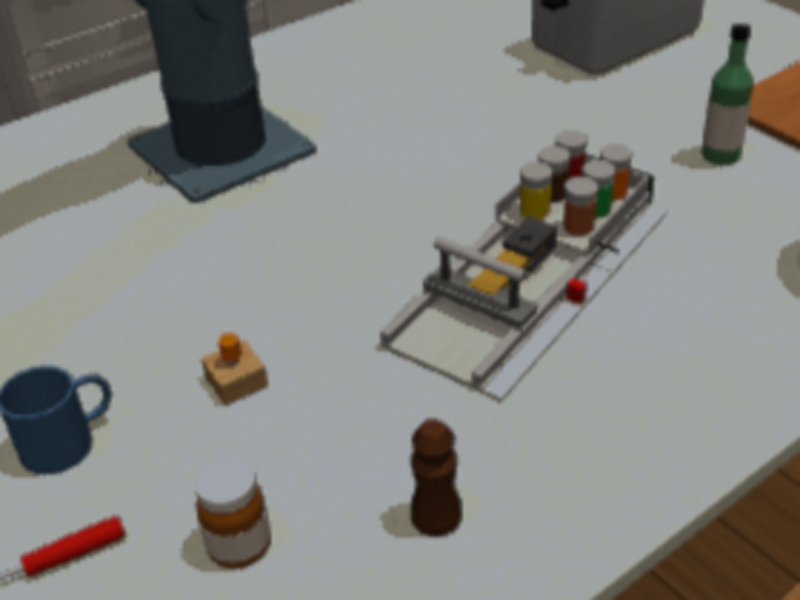

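Top view crop: fork hole at about (248,233) full-frame, pin head (359,250), clip (247,210), handle bar centre (277,225). The scene view agrees: pin in its rest, clip ahead of the pointer. Next come close-ups for a precise fit.

```bash
cat > close.py <<'E'
from h import *
import sys
def avg(n,k):
    cs=[eyes.camera(n) for _ in range(k)]
    cs[0]["image"]=np.mean([c["image"] for c in cs],0).astype(np.uint8); return cs[0]
def crop(im,u0,v0,w,h,s):
    return cv2.resize(im[v0:v0+h,u0:u0+w],None,fx=s,fy=s,interpolation=cv2.INTER_CUBIC)
E
python3 - <<'E'
from close import *
import pickle
t=avg("top",4); s=avg("scene",4); pickle.dump((t,s),open("c0.pkl","wb"))
cv2.imwrite("pics/t1.png",crop(t["image"],178,185,140,95,5.7)); cv2.imwrite("pics/s1.png",crop(s["image"],250,150,110,105,5.7))
for c,n in((t,"top"),(s,"scene")):
    hsv=cv2.cvtColor(c["image"],cv2.COLOR_BGR2HSV)
    for nm,lo,hi in(("orange",(5,190,90),(16,255,255)),("red",(0,170,90),(4,255,255)),("wood",(8,60,60),(22,185,255))):
        k,l,st,ce=cv2.connectedComponentsWithStats(cv2.inRange(hsv,lo,hi))
        print(n,nm,[(ce[i].round(1).tolist(),st[i].tolist()) for i in range(1,k) if st[i,4]>15 and st[i,4]<700])
E
```

```text
top orange []
top red []
top wood [([371.0, 90.1], [367, 63, 11, 49, 291]), ([392.6, 70.8], [377, 62, 32, 18, 521]), ([250.9, 68.9], [250, 65, 3, 9, 21]), ([136.1, 74.8], [121, 66, 31, 19, 524]), ([152.8, 159.3], [143, 154, 20, 11, 58]), ([342.6, 160.3], [340, 158, 6, 5, 18]), ([163.4, 168.9], [153, 160, 17, 16, 93]), ([474.7, 165.5], [471, 162, 9, 9, 58]), ([475.6, 175.8], [472, 172, 8, 9, 56]), ([273.0, 225.0], [269, 220, 8, 12, 45]), ([258.6, 232.5], [252, 227, 20, 10, 31]), ([357.1, 250.9], [349, 243, 17, 17, 256])]
scene orange [([336.9, 173.9], [335, 170, 5, 9, 37]), ([200.3, 231.7], [197, 227, 7, 9, 42]), ([202.8, 290.0], [198, 287, 11, 6, 21])]
scene red [([145.1, 300.5], [128, 292, 35, 19, 231])]
scene wood [([245.3, 99.1], [244, 90, 3, 19, 28]), ([322.3, 185.7], [317, 179, 12, 14, 58]), ([297.9, 200.5], [294, 197, 11, 7, 22]), ([290.6, 208.2], [284, 204, 15, 10, 49]), ([201.7, 240.0], [191, 226, 23, 26, 326]), ([271.7, 259.9], [267, 257, 12, 8, 44]), ([201.2, 290.5], [189, 280, 24, 19, 86]), ([203.3, 305.3], [193, 299, 21, 10, 59]), ([95.2, 394.9], [85, 381, 22, 30, 129])]
```

View pics/t1.png

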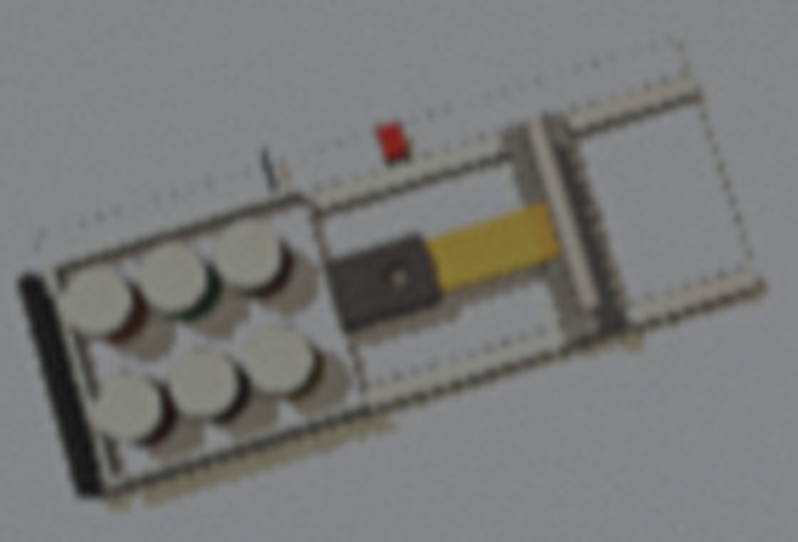

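View pics/s1.png

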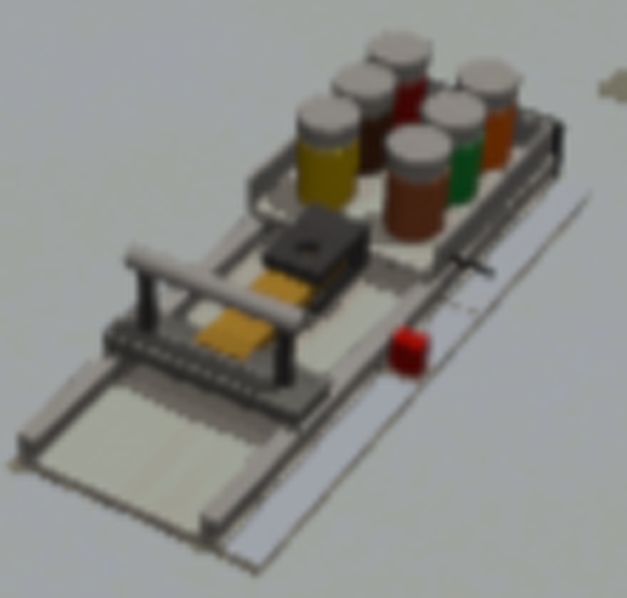

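Both views show the rack with the home hole at t1 (399,275) / s1 (310,246), bar ends at t1 (534,118),(590,306) / s1 (133,257),(298,321), pointer at t1 (268,167) / s1 (472,265), and clip at t1 (391,140) / s1 (410,340). I'll fit these.

```bash
cat > fit.py <<'E'
from close import *
import pickle
from scipy.optimize import least_squares
t,s=pickle.load(open("c0.pkl","rb"))
f=lambda p,o:(np.array(p)+.5)/5.7-.5+np.array(o)
T=lambda *p:f(p,(178,185)); S=lambda *p:f(p,(250,150))
obs=[(t,(0,0,.058),T(399,275)),(t,(-.11,-.061,.1),T(534,118)),(t,(-.11,.061,.1),T(590,306)),(t,(.06,-.088,.041),T(268,167)),
(t,(-.22,-.075,.026),T(698,95)),(t,(-.22,.075,.026),T(763,287)),
(s,(0,0,.058),S(310,246)),(s,(-.11,-.061,.095),S(298,321)),(s,(-.11,.061,.095),S(133,257)),(s,(.06,-.088,.041),S(472,265)),
(s,(-.22,-.101,0),S(256,572))]
def world(p,q):
    c,sn=np.cos(p[2]),np.sin(p[2]); return np.array([p[0]+c*q[0]-sn*q[1],p[1]+sn*q[0]+c*q[1],q[2]])
def res(p,cams=(t,s)):
    return np.concatenate([proj(c,world(p,q))-o for c,q,o in obs if any(c is k for k in cams)])
if __name__=="__main__":
    h=atz(t,T(399,275),.058); g=atz(t,T(562,212),.1); d=h-g
    p0=[h[0],h[1],np.arctan2(d[1],d[0])]
    for cams in((t,s),(t,),(s,)):
        r=least_squares(res,p0,loss="soft_l1",args=(cams,)); print(r.x.round(4),res(r.x,cams).reshape(-1,2).round(1).tolist())
    p=least_squares(res,p0,loss="soft_l1").x
    # clip x offset
    def loc(w): c,sn=np.cos(p[2]),np.sin(p[2]); d=w[:2]-p[:2]; return np.array([c*d[0]+sn*d[1],-sn*d[0]+c*d[1]])
    for c,o in((t,T(391,139)),(s,S(410,338))): print("clip rack",loc(atz(c,o,.036)).round(4))
    for c,o in((t,T(268,167)),(s,S(472,265))): print("pointer",loc(atz(c,o,.04)).round(4))
    for c,o in((t,T(399,275)),(s,S(310,246))): print("hole",loc(atz(c,o,.058)).round(4))
    cv2.imwrite("pics/pin1.png",np.hstack([crop(t["image"],335,230,45,40,8),crop(s["image"],180,215,45,40,8)]))
E
python3 fit.py
```

```text
[0.5356 0.1442 1.8442] [[-0.6, -0.8], [-0.0, 0.1], [-0.0, 0.0], [0.4, 0.5], [-1.0, -4.2], [-0.5, 0.5], [-0.4, 0.1], [0.1, 0.3], [-0.5, -0.4], [-0.1, 0.1], [-0.6, 0.4]]
[0.5354 0.1433 1.8391] [[-0.4, -0.7], [0.3, 0.3], [0.2, 0.2], [0.7, 0.4], [-0.6, -3.9], [-0.2, 0.9]]
[0.5355 0.1453 1.8472] [[-0.2, -0.1], [0.5, 0.2], [-0.2, -0.5], [0.1, -0.1], [-0.1, 0.3]]
clip rack [-0.0196 -0.086 ]
clip rack [-0.0211 -0.0891]
pointer [ 0.061  -0.0903]
pointer [ 0.0622 -0.0874]
hole [-0.0013  0.0034]
hole [ 0.0011 -0.0011]
```

View pics/pin1.png

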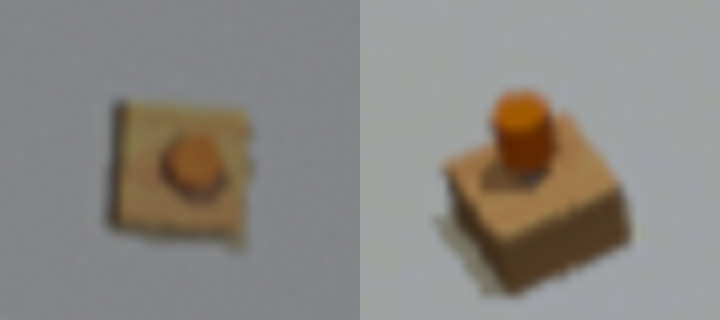

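```bash
python3 - <<'E'
from fit import *
g=lambda u,v,o:(np.array([u,v])+.5)/8-.5+np.array(o)
print("top head",atz(t,g(194,158,(335,230)),.07).round(4)); print("scene head",atz(s,g(163,108,(180,215)),.07).round(4))
print("rest top",atz(t,g(184,165,(335,230)),.034).round(4))
print("rest scene",atz(s,g((445+630+515+560)/4-360,(165+185+240+112)/4,(180,215)),.034).round(4))
del obs[4]
p=least_squares(res,[.5356,.1442,1.844],loss="soft_l1").x; print(p.round(4), "grip",world(p,(-.11,0,.095)).round(4))
print(R.from_quat(np.roll(status.get_obs()["tool_rot"],-1)).as_matrix().round(3))
for n,q in(("mill",(336,168)),("mug",(419,262)),("jam",(390,196))): print(n,atz(t,q,.1).round(3))
E
```

```text
top head [ 0.4657 -0.2535  0.07  ]
scene head [ 0.468  -0.2519  0.07  ]
rest top [ 0.4655 -0.2549  0.034 ]
rest scene [ 0.47   -0.2523  0.034 ]
[0.5355 0.1442 1.85  ] grip [0.5659 0.0384 0.095 ]
[[ 0.932  0.363  0.   ]
 [ 0.363 -0.932 -0.   ]
 [-0.     0.    -1.   ]]
mill [ 0.757 -0.18   0.1  ]
mug [ 0.416 -0.455  0.1  ]
jam [ 0.651 -0.368  0.1  ]
```

```bash
python3 -m creep '[[[0.462,0.706,-0.1,0,0,-0.062,60],[0.462,0.706,-0.1,0,0,-0.062,60],[0.462,0.706,-0.1,0,0,-0.062,60],[0.462,0.706,-0.1,0,0,-0.062,60],[0.462,0.706,-0.1,0,0,-0.062,60],[0.462,0.706,-0.1,0,0,-0.062,60],[0.462,0.706,-0.1,0,0,-0.062,60],[0.462,0.706,-0.17,0,0,-0.062,60],[0.462,0.706,-0.17,0,0,-0.062,60],[0.462,0.706,-0.17,0,0,-0.062,60]]]' 40
```

```text
time_s: 2.8
position: [0.4682, -0.2468, 0.1582]
tool_rot: [-0.002, 0.99, 0.143, -0.001]
contact_force: [-0.1, 0.0, -0.3]
width: 0.0603
grip_force: 0.0
```

```bash
python3 -m creep '[[[0,0,0,0,0,0,60],[0,0,0,0,0,0,60],[0,0,0,0,0,0,60]]]'; python3 - <<'E'
from close import *
s=avg("scene",1); t=avg("top",1)
cv2.imwrite("pics/g1.png",np.hstack([crop(s["image"],140,140,130,120,3),crop(t["image"],300,190,130,120,3)]))
E
```

```text
time_s: 3.1
position: [0.4661, -0.2546, 0.161]
tool_rot: [0.001, 0.991, 0.137, 0.0]
contact_force: [-0.2, -0.7, -0.2]
width: 0.0602
grip_force: 0.0
```

View pics/g1.png

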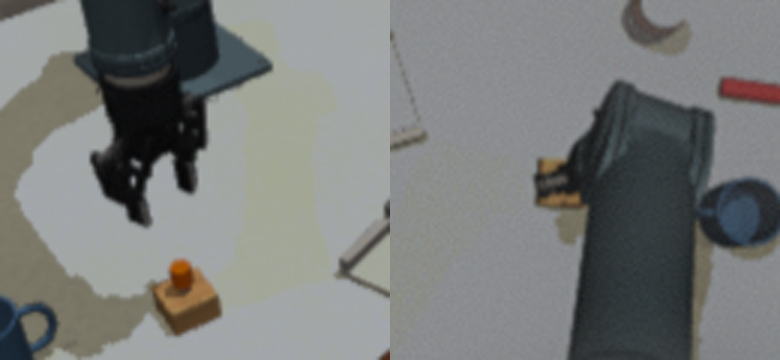

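The picture shows the gripper squarely above the pin rest (scene crop: head at (180,275), fingers spread around it). Descend and grip.

```bash
python3 -m creep '[[[0,0,-0.1,0,0,0,60],[0,0,-0.17,0,0,0,60],[0,0,-0.2,0,0,0,60],[0,0,-0.2,0,0,0,60],[0,0,-0.2,0,0,0,60],[0,0,-0.2,0,0,0,10],[0,0,-0.2,0,0,0,10],[0,0,-0.2,0,0,0,10],[0,0,-0.2,0,0,0,10],[0,0,-0.2,0,0,0,10]]]' 40; python3 -m creep '[[[0,0,0,0,0,0,10],[0,0,0,0,0,0,10],[0,0,0,0,0,0,10]]]'
```

```text
time_s: 4.2
position: [0.4675, -0.2532, 0.0615]
tool_rot: [0.001, 0.99, 0.138, 0.001]
contact_force: [-0.1, 0.0, 7.7]
width: 0.0224
grip_force: 39.0
time_s: 4.5
position: [0.4675, -0.2532, 0.0615]
tool_rot: [0.001, 0.99, 0.138, 0.001]
contact_force: [-0.7, -0.3, 7.0]
width: 0.0225
grip_force: 39.0
```

```bash
python3 -m creep '[[[0,0,0.1,0,0,0,10],[0,0,0.2,0,0,0,10],[0.02,0.1,0.3,0,0,0,10],[0.034,0.2,0.3,0,0,0,10],[0.052,0.3,0.3,0,0,0,10],[0.069,0.4,0.3,0,0,0,10],[0.086,0.5,0.3,0,0,0,10],[0.103,0.6,0.3,0,0,0,10],[0.12,0.7,0.3,0,0,0,10],[0.137,0.794,0.3,0,0,0,10]]]' 60; python3 -m creep '[[[0,0,-0.06,0,0,0,10],[0,0,-0.11,0,0,0,10],[0,0,-0.11,0,0,0,10],[0,0,-0.11,0,0,0,10],[0,0,-0.11,0,0,0,10],[0,0,-0.11,0,0,0,10]]]'; python3 - <<'E'
from close import *
import pickle
s=avg("scene",3); t=avg("top",1); pickle.dump((t,s),open("c1.pkl","wb"))
o=status.get_obs(); print(o["position"],o["width"])
im=np.hstack([crop(s["image"],270,125,75,105,5),crop(t["image"],205,180,75,105,5)])
cv2.imwrite("pics/i1.png",np.clip(im*1.4,0,255).astype(np.uint8))
hs=cv2.cvtColor(s["image"],cv2.COLOR_BGR2HSV)[125:230,270:345]
E
```

```text
time_s: 5.5
position: [0.5317, 0.1278, 0.2106]
tool_rot: [0.0, 0.99, 0.138, 0.0]
contact_force: [1.3, -0.5, -1.0]
width: 0.0221
grip_force: 60.8
time_s: 6.1
position: [0.5328, 0.1259, 0.1567]
tool_rot: [-0.0, 0.99, 0.138, 0.001]
contact_force: [-0.1, -0.3, -1.2]
width: 0.0222
grip_force: 60.9
[0.53213812 0.12586534 0.15587481] 0.021497008129195562
```

View pics/i1.png

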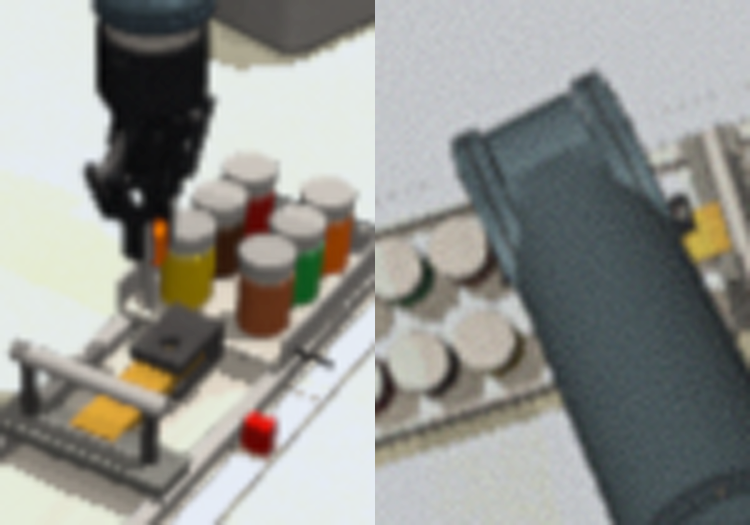

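The pin is held between the fingers (orange at crop (158,240), shaft down to about (150,305)); the fork hole is at (172,343). I'll compare that with the projection from the TCP.

```bash
python3 - <<'E'
from fit import *
t,s=pickle.load(open("c1.pkl","rb"))
o=status.get_obs(); P=np.array(o["position"]); print(P.round(4),np.round(o["tool_rot"],4))
v=lambda z:((proj(s,[P[0],P[1],P[2]+z])-[270,125]+.5)*5-.5).round(0)
for z in(-.0615,-.0175,.0085): print(z,v(z))
print("hole", ((proj(s,[.5355,.1442,.058])-[270,125]+.5)*5-.5).round(0))
im=np.hstack([crop(s["image"],285,155,30,45,13)])
cv2.imwrite("pics/i2.png",np.clip(im*1.4,0,255).astype(np.uint8))
w=lambda z:((proj(s,[P[0],P[1],P[2]+z])-[285,155]+.5)*13-.5).round(0)
for z in(-.0615,-.0175,.0085): print(z,w(z))
E
```

```text
[0.5321 0.1259 0.1559] [-0.000e+00  9.904e-01  1.383e-01  5.000e-04]
-0.0615 [149. 308.]
-0.0175 [150. 257.]
0.0085 [151. 226.]
hole [170. 341.]
-0.0615 [193. 412.]
-0.0175 [196. 280.]
0.0085 [198. 199.]
```

View pics/i2.png

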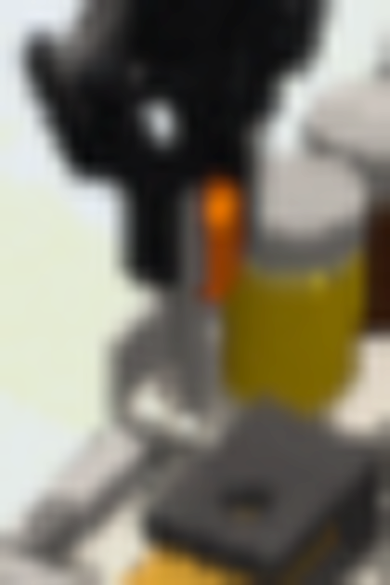

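```bash
python3 -m creep '[[[0.007,0.036,0,0,0,0,10],[0.007,0.036,-0.03,0,0,0,10],[0.007,0.036,-0.06,0,0,0,10],[0.007,0.036,-0.06,0,0,0,10],[0.007,0.036,-0.07,0,0,0,10],[0.007,0.036,-0.08,0,0,0,10],[0.007,0.036,-0.08,0,0,0,10]]]'
```

```text
time_s: 7.0
position: [0.535, 0.1436, 0.1148]
tool_rot: [0.0, 0.99, 0.138, -0.0]
contact_force: [-1.2, -0.4, -0.8]
width: 0.0216
grip_force: 60.9
```

Tip is inside the mouth with no contact. Continue.

```bash
python3 -m creep '[[[0,0,-0.012,0,0,0,10],[0,0,-0.024,0,0,0,10],[0,0,-0.036,0,0,0,10],[0,0,-0.036,0,0,0,10]]]'
```

```text
time_s: 7.4
position: [0.5346, 0.1437, 0.0963]
tool_rot: [0.0, 0.99, 0.139, -0.001]
contact_force: [-0.3, -0.4, -0.7]
width: 0.0214
grip_force: 60.9
```

```bash
python3 -m creep '[[[0,0,-0.012,0,0,0,10],[0,0,-0.024,0,0,0,10],[0,0,-0.036,0,0,0,10],[0,0,-0.042,0,0,0,10],[0,0,-0.042,0,0,0,10]]]'
```

```text
time_s: 7.9
position: [0.5351, 0.1439, 0.0762]
tool_rot: [0.0, 0.99, 0.138, -0.0]
contact_force: [-0.6, -0.2, 1.1]
width: 0.022
grip_force: 61.0
```

Likely fully down; press gently to confirm.

```bash
python3 -m creep '[[[0,0,-0.003,0,0,0,10],[0,0,-0.005,0,0,0,10],[0,0,-0.005,0,0,0,10]]]'
```

```text
time_s: 8.2
position: [0.5353, 0.1439, 0.0759]
tool_rot: [0.0, 0.99, 0.138, -0.0]
contact_force: [-8.9, -3.0, 25.4]
width: 0.0214
grip_force: 63.7
```

```bash
python3 -m creep '[[[0,0,0.004,0,0,0,10],[0,0,0.004,0,0,0,50],[0,0,0.004,0,0,0,50],[0,0,0.004,0,0,0,50],[0,0,0.004,0,0,0,50],[0,0,0.08,0,0,0,50],[0,0,0.16,0,0,0,50],[0,0,0.2,0,0,0,50],[0,0,0.2,0,0,0,50]]]'; python3 - <<'E'
from close import *
s=avg("scene",2)
im=crop(s["image"],260,130,85,80,6)
cv2.imwrite("pics/p1.png",np.clip(im*1.4,0,255).astype(np.uint8))
E
```

```text
time_s: 9.1
position: [0.5374, 0.1446, 0.1769]
tool_rot: [-0.0, 0.99, 0.138, 0.003]
contact_force: [0.7, -0.4, -0.5]
width: 0.0503
grip_force: 0.0
```

View pics/p1.png

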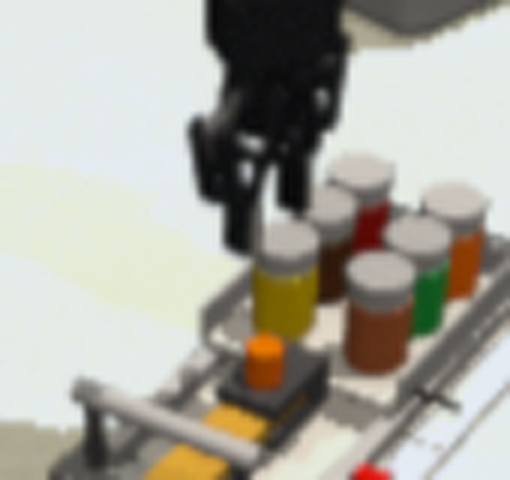

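The pin's orange head sits flat on the fork's upper plate (crop (265,362)) and the gripper is clear. Now to the bar.

```bash
python3 -m creep '[[[0.03,-0.1,0,0,0,0,60],[0.061,-0.2,0,0,0,0,60],[0.061,-0.212,0,0,0,0,60],[0.061,-0.212,0,0,0,0,60],[0.061,-0.212,0,0,0,0,60],[0.061,-0.212,-0.08,0,0,0,60],[0.061,-0.212,-0.14,0,0,0,60],[0.061,-0.212,-0.172,0,0,0,60],[0.061,-0.212,-0.172,0,0,0,60],[0.061,-0.212,-0.172,0,0,0,60]]]'; python3 -m creep '[[[0,0,0,0,0,0,5],[0,0,0,0,0,0,5],[0,0,0,0,0,0,5],[0,0,0,0,0,0,5],[0,0,0,0,0,0,5],[0,0,0,0,0,0,5]]]' 60
```

```text
time_s: 10.2
position: [0.5655, 0.0399, 0.0879]
tool_rot: [-0.0, 0.99, 0.14, -0.0]
contact_force: [-0.6, -0.4, 0.3]
width: 0.0601
grip_force: 0.0
time_s: 10.8
position: [0.5664, 0.0381, 0.0888]
tool_rot: [0.0, 0.99, 0.139, 0.001]
contact_force: [-2.3, -0.1, 5.9]
width: 0.0144
grip_force: 58.3
```

```bash
python3 -m creep '[[[0.006,-0.02,0,0,0,0,5],[0.012,-0.042,0,0,0,0,5],[0.02,-0.07,0,0,0,0,5],[0.028,-0.098,0,0,0,0,5],[0.036,-0.126,0,0,0,0,5],[0.044,-0.154,0,0,0,0,5],[0.044,-0.154,0,0,0,0,5],[0.044,-0.154,0,0,0,0,5],[0.044,-0.154,0,0,0,0,5]]]' 80; python3 - <<'E'
from close import *
import pickle
s=avg("scene",3);t=avg("top",3); pickle.dump((t,s),open("c2.pkl","wb"))
a=crop(s["image"],270,165,90,80,4.4);b=crop(t["image"],205,185,90,80,4.4)
cv2.imwrite("pics/q1.png",np.clip(np.hstack([a,b])*1.4,0,255).astype(np.uint8))
E
```

```text
time_s: 11.7
position: [0.5885, -0.0363, 0.0888]
tool_rot: [-0.001, 0.99, 0.139, 0.001]
contact_force: [-1.0, 6.7, 6.5]
width: 0.0139
grip_force: 78.9
```

View pics/q1.png

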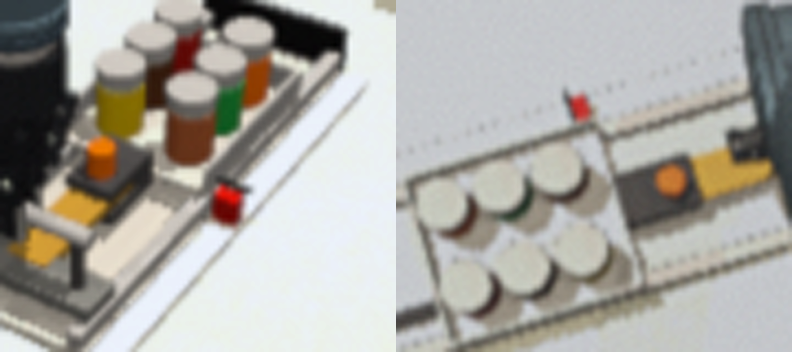

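Pin holds and the carriage follows; the pointer (top crop about (570,105)) is still ~8 mm short of the clip middle (580,107). Pull 8 mm more.

```bash
python3 -m creep '[[[0.003,-0.008,0,0,0,0,5],[0.005,-0.016,0,0,0,0,5],[0.005,-0.016,0,0,0,0,5],[0.005,-0.016,0,0,0,0,5],[0.005,-0.016,0,0,0,0,5]]]'; python3 - <<'E'
from close import *
import pickle
s=avg("scene",4);t=avg("top",4); pickle.dump((t,s),open("c3.pkl","wb"))
a=crop(s["image"],305,195,35,35,11);b=crop(t["image"],230,195,35,35,11)
cv2.imwrite("pics/q2.png",np.clip(np.hstack([a,b])*1.4,0,255).astype(np.uint8))
E
```

```text
time_s: 12.5
position: [0.5906, -0.0435, 0.0888]
tool_rot: [-0.002, 0.99, 0.14, 0.001]
contact_force: [-2.5, 7.4, 8.6]
width: 0.0135
grip_force: 79.0
```

View pics/q2.png

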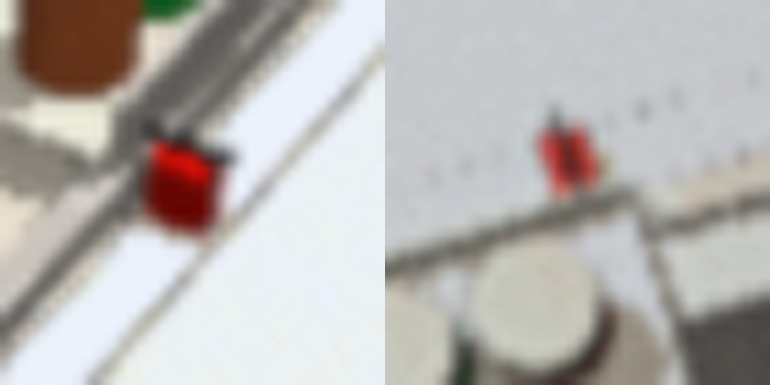

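```bash
python3 - <<'E'
from fit import *
p=[.5353,.1440,1.85]
def loc(w): c,sn=np.cos(p[2]),np.sin(p[2]); d=w[:2]-p[:2]; return np.array([c*d[0]+sn*d[1],-sn*d[0]+c*d[1]]).round(4)
g=lambda u,v,o:(np.array([u,v])+.5)/11-.5+np.array(o)
sp=(305,195); tp=(230,195)
print("scene ptr ends",[loc(atz(s,g(*q,sp),.042)) for q in((150,130),(190,143),(230,157))])
print("scene clip top ctr",loc(atz(s,g(187,160,sp),.036)), "bottom near edge", loc(atz(s,g(180,235,sp),.0)))
print("top ptr",loc(atz(t,g(568-385,152,tp),.04)),"clip",loc(atz(t,g(569-385,157,tp),.036)))
q=lambda x,y,z:((proj(s,world(p,(x,y,z)))-np.array(sp)+.5)*11-.5).round(0)
for xc in(-.018,-.021): print(xc,[q(xc+a,-.087+b,.036).tolist() for a in(-.008,.008) for b in(-.011,.011)])
o=status.get_obs();d=np.array(o["position"])[:2]-[.5664,.0381];print("travel",np.hypot(*d))
E
```

```text
scene ptr ends [array([-0.0222, -0.0756]), array([-0.021 , -0.0898]), array([-0.0202, -0.1041])]
scene clip top ctr [-0.0225 -0.0899] bottom near edge [-0.0183 -0.0872]
top ptr [-0.0207 -0.0876] clip [-0.0205 -0.0867]
-0.018 [[204.0, 174.0], [144.0, 151.0], [228.0, 148.0], [169.0, 125.0]]
-0.021 [[199.0, 179.0], [140.0, 156.0], [223.0, 153.0], [164.0, 130.0]]
travel 0.0850989830416847
```

Both views put the pointer within about 2 mm of the clip's middle. Grip is firm, so I'm handing in.

```bash
python3 - <<'E'
from h import *
o=status.get_obs(); print(o["position"],o["grip_force"],o["time_s"],job.hand_in())
E
```

```text
the job is handed in; nothing more can be done
[ 0.59064546 -0.04347202  0.08884252] 79.00985598564148 12.9 None
```

The job is handed in at 12.9 s: the pin is fully down through fork and tongue, the rack is open with its pointer within about 2 mm of the red clip's middle, and the gripper still holds the handle bar.

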